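Reassemble the purifier pre-filter on its sprung square spindle

TASK

Put the cleaned pre-filter back together on the spindle of the foot in the pull-out tray: first the flanged support with its flange down, then the steel spacer ring on top of it, and last the winged cap. The cap has a square socket that only drops over the square spindle when the two line up, so press it down lightly, turn it until it drops, and let it sit flat and fully home on the spacer; never force it down hard on the spindle. Let go of everything and leave the cups, tumbler and scoop alone.

Things in the scene. Friction and masses are not known exactly. Their poses are not given: they have to be found in the camera images.
- base: Grey round filter foot, fixed in the tray, 80 mm wide, flat top 72 mm wide, 25 mm above its origin (centre of underside, z up). On its z axis rises a steel spindle: 16 mm square (22.6 mm across corners) up to a flat shoulder at 76 mm, then a round nose 14 mm across to 82 mm, coned to 8 mm at 85 mm. The square's heading about z differs each time and is NOT measured; stiff to turn (0.08 N m).
- spindle (a joint): How far the sprung spindle is pushed down, m: 0 = up (rest), 0.007 = hard on its stop. The spring takes about 3 N to start, 0.7 N more per mm, about 8 N at the stop. Past the stop it is rigid; more than 25 N between cap and spindle, down or sideways, is too hard.
- support: Loose white plastic flanged filter support, 50 g: flange 62 mm across, 7 mm thick, with small dark holes; hub 38 mm across from 7 to 22 mm height; round bore 30 mm right through. Origin: centre of the flange's underside, z up. Lies flange down on the work surface; grip the hub from above.
- spacer: Loose plain steel ring, about 60 g: 44 mm outside, 30 mm bore, 18 mm high. Origin: centre of its underside, z up. Lies flat on the work surface.
- cap: Loose grey cap, about 70 g: round body 50 mm across, 28 mm high; on top a wing 40 mm long (cap x), 12 mm thick (cap y), from 28 to 50 mm height. Origin: centre of underside, z up. Socket below 18 mm square, 23 mm deep, sides along cap x and y. Seated, its underside is on the spacer, the spindle 20 mm inside; not lined up, it rides 11 mm high on the square's shoulder, nose inside.
- cups: Bystander: stack of four cream melamine cups upside down, 82 mm across, 125 mm high, 0.4 kg. Origin: centre of underside.
- tumbler: Bystander: glass tumbler 72 mm across, 110 mm high, standing on a fixed bamboo coaster 100 mm across and 8 mm thick. Origin: centre of underside.
- scoop: Bystander: steel scoop, bowl 48 mm across and 26 mm high, flat handle reaching 120 mm to the scoop's -x. Origin: centre of the bowl's underside.
- tray: Fixed white plastic pull-out tray, 200 mm by 220 mm, rim 18 mm high, 4 mm floor; the filter foot stands on its floor. Origin: centre of its underside.
Not all that is in view belongs to the job. What is shaped like the spacer but blue is not meant. What is shaped like the support but red is not meant.

How it is judged:
By the outcome, as a careful person would: the job done as asked, in the order asked, and still so for the second after the job is handed in, with the robot touching nothing.
It also fails if it takes over 72 s, if anything falls off the work surface, if the arm or the gripper's body presses on something with over 40 N, if the wrist force passes 120 N, or if a joint passes its speed limit or range.

ROBOT

A 6-joint arm with a two-finger parallel gripper is mounted at the origin on the work surface. World frame = base frame: x ahead of the robot, y to its left, z up, the work surface at z = 0. Lengths are in m, angles in rad, forces in N, time in s.
With the tool pointing down it reaches from about 0.3 to 0.875 m from the base axis. Payload 6.4 kg.
Tool frame: the origin (TCP) lies at the very end of the fingers, on their centre line; the grasp point (between the pads) lies 19 mm behind it; z points along the fingers, y is the line along which they close (so a half turn about z gives the same grasp; the last joint's range is limited). The gripper opens to 85 mm and grips with 20 to 120 N. Pads are 22 mm wide; open, the fingers measure 114 mm over their backs; the gripper's body (76 mm by 85 mm) begins 54 mm behind the grasp point. The pads swing forward as they close: fully open they stand 13 mm farther back than shut.
Start: joints at [-1.356, 0.181, 1.607, -0, 1.354, -0.206], TCP at [0.235, -0.525, 0.231] pointing down, gripper open.
Joint ranges: [-2.99, 2.99], [-0.89, 2.07], [0.3, 2.58], [-1.14, 4.28], [0, 2.63], [-3.12, 3.12]. Speed limits (rad/s): [2.57, 2.57, 3.01, 3.14, 3.14, 3.14].

INTERFACE

Orientations are given as a unit quaternion [w, x, y, z].
In Python, from bench import arm gives the robot as it stands. The module is installed in compiled form; this text tells all that it offers.
- The arm moves only by the shell command python3 -m pendant 'ROWS'. ROWS is a JSON object of lists of equal length, an entry for each row: "dr": the turn, a rotation vector about the world's x, y, z in rad, a list of three; "xyz": the shift along the world's x, y, z in cm, a list of three; "jaw": the opening, from 0 (shut) to 1 (fully open). In form: {"dr": [[ax, ay, az], ...], "xyz": [[tx, ty, tz], ...], "jaw": [jaw, ...]}. A call has 1 to 8 rows; each row shifts and turns the commanded pose from where the row before left it; what a row does not reach is not made up. A row lasts 1/10 s, in which the tool goes at most 50 mm and 8.59 degrees, less where a joint would pass 70% of its speed; a pose out of reach is approached as far as the arm can. A call is refused whole if a number of a shift passes 5 or a number of a turn 0.15, either way. A call with a gripper value outside its range is refused whole. The fingers move at their own pace and stop on an object; the grip force is fixed at half the most. Time passes only in rows, so rows that do not move let the fingers close. It gives the time, the measured TCP pose, the force, the opening and the grip force at its end, in the units of the state.
- arm.read_state(): the state, without advancing time (a new reading comes with each control period).
- arm.get_image(name): name is "scene" or "top" or "wrist"; returns a dict with "image" (400x640x3 uint8, red, green, blue), "intrinsics" (3x3 intrinsics, pixels), "R" (3x3) and "t" (3): a world point X has camera coordinates R X + t. Camera axes: x right, y down, z forward; pixel columns grow to the right and rows downward; lengths in m; the calibration is good to about 2 mm. A picture is of the moment at which its call begins. There is no depth.
- arm.job_done(): hands the job in; it is judged then, once.
The state is a dict: "t": time; "joint_pos": joint angles; "joint_vel": joint speeds; "joint_efforts": joint torques, N m; "ee_pos": TCP position; "orientation": TCP orientation; "force": force on the tool from outside, world axes, zero at the start; "torque": the same for the moment, N m; "grip_width": finger opening in m; "grip_force": force on a finger pad.
Only numpy, scipy, OpenCV 4.12 (cv2) and the standard library are available. Lean on these libraries where they do the work, as an engineer would, in place of code of your own. Each camera call takes 0.05 s, during which the arm holds its last target. There are 200 camera calls.

## Working session

There is one attempt and no reset: what is moved stays moved. The work goes in short steps, Python scripts to look and compute and a shell command to move; the robot and the scene stay as the last step left them, time stands still between calls to the robot, and variables do not carry over. Pictures are saved under pics/ and viewed, at most 10 in all, crops included, and the job is handed in when it is done.

```bash
mkdir -p pics; python3 - <<'E'
from bench import arm
import cv2,numpy as np,json
s=arm.read_state();print(s['t'],s['ee_pos'],s['orientation'],s['grip_width'])
for n in['scene','top','wrist']:
    d=arm.get_image(n);cv2.imwrite(f'pics/a_{n}.png',d['image'][:,:,::-1])
    np.savez(f'a_{n}.npz',**d);print(n,(-d['R'].T@d['t']).round(3),d['R'][2].round(2),d['intrinsics'][0,0])
E
```

```text
0.0 [ 0.234759   -0.52429106  0.23036929] [-8.81283945e-04  9.77956188e-01  2.08808328e-01 -9.93968821e-06] 0.08570453717909783
scene [0.984 0.672 0.651] [-0.38 -0.69 -0.61] 372.76491318140165
top [ 0.49  -0.002  1.051] [ 0.1  -0.01 -0.99] 375.2281783439202
wrist [ 0.31  -0.493  0.374] [-0.29 -0.13 -0.95] 322.88226865344984
```

View pics/a_scene.png

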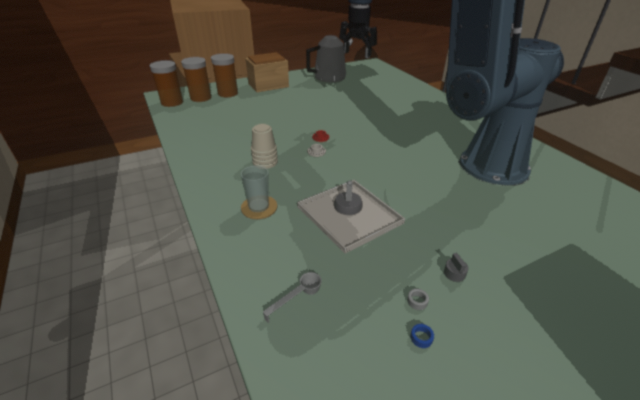

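View pics/a_top.png

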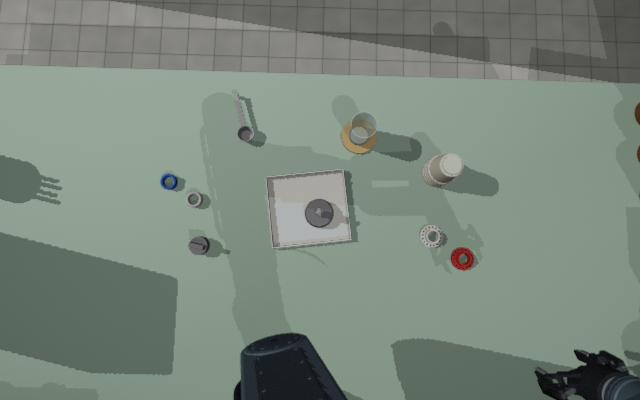

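The scene and top views show the following, with pixels from the top view.

| Item | Chosen | Could be confused with |
|---|---|---|
| Support | white, (431,236) | red one, (462,259) |
| Spacer | grey ring, (194,200) | blue ring, (169,182); steel scoop bowl, (246,134) |
| Cap | winged, (199,245) | base, (319,212) |

The base with its spindle stands in the tray.

```bash
cat > h.py <<'E'
import cv2,numpy as np
def ray(d,px):
    K=d['intrinsics'];R=d['R'];v=R.T@np.linalg.inv(K)@np.array([px[0],px[1],1.]);return -R.T@d['t'],v/np.linalg.norm(v)
def plane(d,px,z):
    c,v=ray(d,px);return c+v*(z-c[2])/v[2]
def tri(*obs):
    A=np.zeros((3,3));b=np.zeros(3)
    for d,p in obs:
        c,v=ray(d,p);M=np.eye(3)-np.outer(v,v);A+=M;b+=M@c
    X=np.linalg.solve(A,b)
    return X,[float(np.linalg.norm((np.eye(3)-np.outer(v,v))@(X-c))) for c,v in (ray(d,p) for d,p in obs)]
def proj(d,X):
    q=d['intrinsics']@(d['R']@np.asarray(X,float)+d['t']);return q[:2]/q[2]
E
python3 - <<'E'
import numpy as np,cv2
from h import *
t=dict(np.load('a_top.npz'));s=dict(np.load('a_scene.npz'))
im=t['image'];si=s['image']
def crop(i,c,r,k):
    x,y=c;return cv2.resize(i[y-r:y+r,x-r:x+r],(k,k),interpolation=cv2.INTER_CUBIC)
T=[crop(im,c,20,200) for c in[(431,236),(194,200),(199,245),(319,212)]]
S=[crop(si,c,20,200) for c in[(317,149),(418,299),(456,268),(348,200)]]
o=np.vstack([np.hstack(T),np.hstack(S)])
cv2.imwrite('pics/b.png',o[:,:,::-1])
for n,c,z in[('support',(431,236),.022),('spacer',(194,200),.018),('cap',(199,245),.04),('base',(319,212),.029)]:
    X=plane(t,c,z);print(n,X.round(3),proj(s,X).round(1))
E
```

```text
support [ 0.491 -0.331  0.022] [317. 147.]
spacer [0.573 0.322 0.018] [418.8 295.2]
cap [0.452 0.295 0.04 ] [455.7 260.4]
base [ 0.549 -0.023  0.029] [347.8 199.2]
```

View pics/b.png

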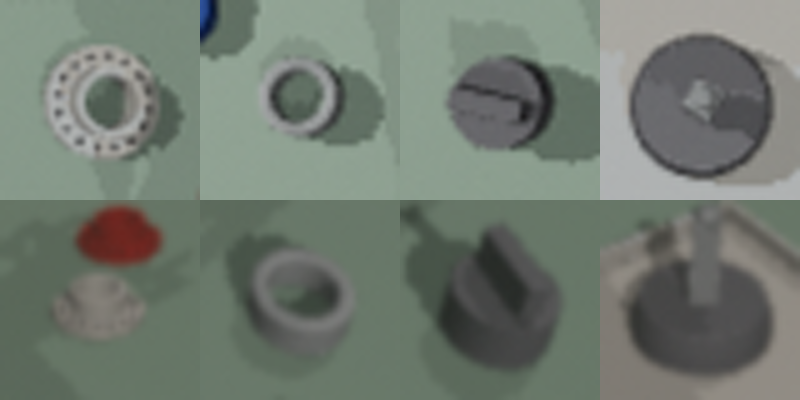

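Support, spacer and cap match their descriptions in the crop, and the top and scene views agree to within a few pixels. Next I go over the support for a close wrist view.

```bash
python3 -m pendant '{"dr":[[0,0,0],[0,0,0],[0,0,0],[0,0,0],[0,0,0],[0,0,0],[0,0,0]],"xyz":[[3.6,2.7,0],[3.6,2.7,0],[3.6,2.7,0],[3.6,2.7,0],[3.6,2.7,0],[3.6,2.7,0],[3.6,2.7,0]],"jaw":[1,1,1,1,1,1,1]}'
python3 - <<'E'
from bench import arm
import cv2,numpy as np
s=arm.read_state();print(s['t'],s['ee_pos'],s['force'],s['orientation'])
d=arm.get_image('wrist');cv2.imwrite('pics/c.png',d['image'][:,:,::-1]);np.savez('c.npz',**d);print((-d['R'].T@d['t']).round(3))
E
```

```text
t: 0.85
ee_pos: [0.4881, -0.3344, 0.2311]
orientation: [-0.0, 0.978, 0.209, -0.0]
force: [0.8, -0.2, 0.3]
grip_width: 0.0856
grip_force: 0.0
0.85 [ 0.48808984 -0.33438187  0.23107228] [ 0.80426564 -0.23718907  0.32192087] [-1.22401330e-04  9.77950872e-01  2.08835025e-01 -9.57719915e-05]
[ 0.563 -0.303  0.374]
```

View pics/c.png

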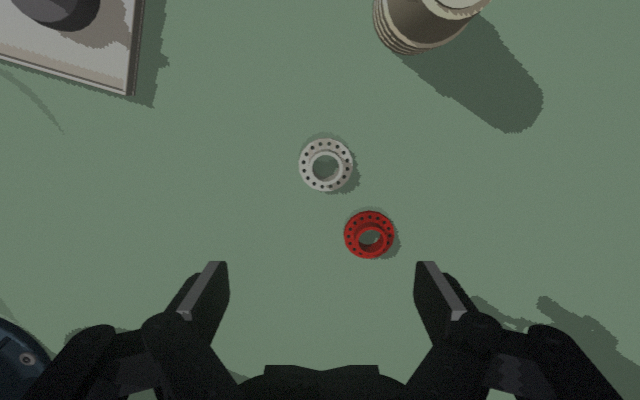

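The wrist view shows the support, white, at (326,165), with the red one at (369,235) and the fingers clear of both. I'll measure the support from the wrist and top views.

```bash
cat >> h.py <<'E'
def blob(d,c,r,smax,vmin,vmax=256):
    im=d['image'];x0,y0=max(c[0]-r,0),max(c[1]-r,0)
    sub=im[y0:c[1]+r,x0:c[0]+r];h=cv2.cvtColor(sub,cv2.COLOR_RGB2HSV)
    m=((h[...,1]<=smax)&(h[...,2]>=vmin)&(h[...,2]<vmax)).astype(np.uint8)
    cs,_=cv2.findContours(m,cv2.RETR_EXTERNAL,cv2.CHAIN_APPROX_NONE)
    k=max(cs,key=cv2.contourArea);k=cv2.convexHull(k)
    full=np.zeros_like(m);cv2.fillConvexPoly(full,k,1);M=cv2.moments(full,True)
    e=cv2.fitEllipse(cv2.findContours(full,cv2.RETR_EXTERNAL,cv2.CHAIN_APPROX_NONE)[0][0])
    return np.array([M['m10']/M['m00']+x0,M['m01']/M['m00']+y0]),e[1],np.array(e[0])+[x0,y0]
E
python3 - <<'E'
from h import *
t=dict(np.load('a_top.npz'));w=dict(np.load('c.npz'));s=dict(np.load('a_scene.npz'))
for d,ps in((w,[(326,165),(285,165),(326,183),(326,143),(326,165),(306,165)]),(t,[(431,236),(450,210),(422,236),(194,200),(187,200),(199,245),(193,243)])):
    h=cv2.cvtColor(d['image'],cv2.COLOR_RGB2HSV);print([h[p[1],p[0]].tolist() for p in ps])
for sm in(30,40,50):
    a=blob(w,(326,165),38,sm,90);b=blob(t,(431,236),18,sm,90);print(sm,a,b)
    print(tri((w,a[0]),(t,b[0])),plane(w,a[0],.006),plane(t,b[0],.006))
# hub bore circle in wrist
g=cv2.cvtColor(w['image'],cv2.COLOR_RGB2GRAY)[125:205,286:366]
print(cv2.HoughCircles(cv2.resize(g,None,fx=4,fy=4,interpolation=cv2.INTER_CUBIC),cv2.HOUGH_GRADIENT,2,40,param1=100,param2=40,minRadius=35,maxRadius=120))
E
```

```text
[[51, 44, 82], [62, 38, 126], [43, 15, 151], [37, 26, 127], [51, 44, 82], [30, 12, 152]]
[[65, 35, 94], [65, 32, 137], [90, 3, 171], [66, 35, 101], [90, 5, 142], [120, 8, 99], [120, 8, 91]]
30 (array([325.11836052, 164.0740276 ]), (53.95921325683594, 54.645198822021484), array([325.13563919, 164.06826019])) (array([426.90108401, 239.03794038]), (26.283151626586914, 34.25531768798828), array([426.89090729, 239.04631424]))
(array([ 0.48148324, -0.34417902, -0.05507321]), [0.0010420057454752106, 0.001042005745475116]) [ 0.49235121 -0.3388695   0.006     ] [ 0.48270082 -0.32459745  0.006     ]
40 (array([325.49350649, 164.50649351]), (88.51502227783203, 88.7878189086914), array([325.43628311, 164.56371689])) (array([430.5, 235.5]), (41.42824172973633, 41.42824172973633), array([430.5, 235.5]))
(array([ 0.49143269, -0.33931878, -0.00453066]), [0.0018039530062394155, 0.0018039530062394637]) [ 0.49206418 -0.33947717  0.006     ] [ 0.49272703 -0.33467642  0.006     ]
50 (array([325.5, 164.5]), (88.74851989746094, 88.74851989746094), array([325.5, 164.5])) (array([430.5, 235.5]), (41.42824172973633, 41.42824172973633), array([430.5, 235.5]))
(array([ 0.49143456, -0.33932778, -0.00456487]), [0.0018014146120101462, 0.0018014146120101321]) [ 0.49207424 -0.33948088  0.006     ] [ 0.49272703 -0.33467642  0.006     ]
[[[169.  153.   95.8]
  [151.  191.   72.4]
  [139.  125.   70.2]
  [201.  129.   56.8]]]
```

```bash
python3 - <<'E'
from h import *
t=dict(np.load('a_top.npz'));w=dict(np.load('c.npz'));s=dict(np.load('a_scene.npz'))
for sm in(18,22):
    a=blob(w,(326,165),38,sm+8,70);b=blob(t,(431,236),15,sm,80);print(sm,a,b)
    print(tri((w,a[0]),(t,b[0])),plane(w,a[0],.006),plane(t,b[0],.006))
# base/spacer/cap in top
for n,c,r,sm,z in(('spacer',(194,200),12,20,.014),('cap',(199,245),15,20,.02),('base',(319,212),18,255,.029)):
    b=blob(t,c,r,sm,30,256 if n!='base' else 120);print(n,b,plane(t,b[0],z))
E
```

```text
18 (array([325.12377712, 164.20374309]), (53.31196212768555, 54.34278106689453), array([325.13032532, 164.21574402])) (array([430.89095128, 236.06728538]), (22.131629943847656, 23.035490036010742), array([430.90499401, 236.05049419]))
(array([ 0.4907197 , -0.33953701, -0.00441111]), [0.0006429441662279147, 0.0006429441662277311]) [ 0.49221435 -0.3389383   0.006     ] [ 0.49118596 -0.335758    0.006     ]
22 (array([325.11836052, 164.0740276 ]), (53.95921325683594, 54.645198822021484), array([325.13563919, 164.06826019])) (array([430.79735683, 236.02202643]), (22.571136474609375, 23.774253845214844), array([430.78496075, 236.02402115]))
(array([ 0.49079979, -0.33948357, -0.00494881]), [0.0006969739828489233, 0.0006969739828489045]) [ 0.49235121 -0.3388695   0.006     ] [ 0.49130451 -0.33549771  0.006     ]
spacer (array([193.33777778, 198.85333333]), (15.369854927062988, 16.910785675048828), array([193.35278893, 198.80001259])) [0.57693628 0.3252176  0.014     ]
cap (array([198.45928339, 245.19869707]), (17.891578674316406, 20.053356170654297), array([198.42092419, 245.18796444])) [0.45055333 0.30220295 0.02      ]
base (array([319.05621302, 212.87426036]), (28.26970100402832, 28.642675399780273), array([319.04809761, 212.88156509])) [ 0.54634391 -0.02296534  0.029     ]
```

```bash
python3 -m pendant '{"dr":[[0,0,0],[0,0,0],[0,0,0],[0,0,0]],"xyz":[[0.1,-0.1,-4],[0.1,-0.1,-4],[0.2,-0.2,-4],[0,0,0]],"jaw":[1,1,1,1]}'
python3 - <<'E'
from bench import arm
from h import *
s=arm.read_state();print(s['t'],s['ee_pos'],s['force'])
d=arm.get_image('wrist');cv2.imwrite('pics/d.png',d['image'][:,:,::-1]);np.savez('d.npz',**d)
w=dict(np.load('c.npz'));p=proj(d,[.492,-.338,.006]);print(p)
a=blob(d,tuple(int(v) for v in p),60,26,70);print(a)
b=blob(w,(326,165),38,26,70);print(tri((d,a[0]),(w,b[0])),plane(d,a[0],.006))
E
```

```text
t: 1.3
ee_pos: [0.4874, -0.3364, 0.1048]
orientation: [-0.005, 0.978, 0.209, -0.003]
force: [-0.3, 0.6, -1.1]
grip_width: 0.0854
grip_force: 0.0
1.3 [ 0.48735994 -0.33643891  0.10479798] [-0.26085918  0.61121372 -1.07379022]
[325.04031767 195.55948789]
(array([326.37145158, 195.3736662 ]), (77.31782531738281, 79.99590301513672), array([326.38464355, 195.37110519]))
(array([ 0.49160229, -0.33929797,  0.00273204]), [4.039091431091419e-05, 4.039091431106215e-05]) [ 0.4925717  -0.33889084  0.006     ]
```

View pics/d.png

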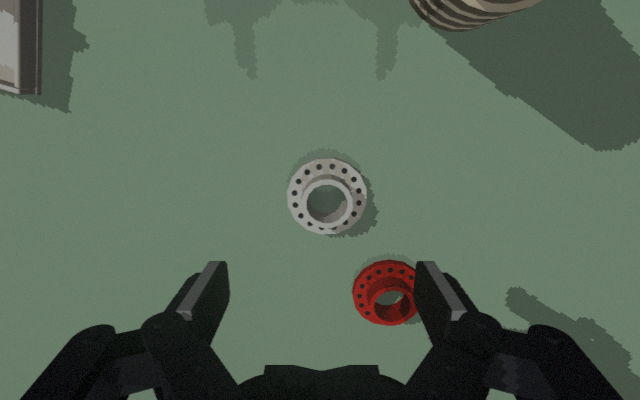

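The wrist view shows the support centred at (326,195) with the red one below it, and the two-view height agrees at about 3 mm against 6 mm expected. Now I descend and grip the hub.

```bash
python3 -m pendant '{"dr":[[0,0,0],[0,0,0],[0,0,0],[0,0,0],[0,0,0],[0,0,0]],"xyz":[[0.3,-0.1,-3],[0.2,-0.15,-3],[0,0,-2],[0,0,-1],[0,0,-0.5],[0,0,0]],"jaw":[1,1,1,1,1,1]}'
python3 -m pendant '{"dr":[[0,0,0],[0,0,0],[0,0,0],[0,0,0],[0,0,0],[0,0,0],[0,0,0],[0,0,0]],"xyz":[[0,0,0],[0,0,0],[0,0,0],[0,0,0],[0,0,0],[0,0,0],[0,0,0],[0,0,0]],"jaw":[0.6,0.5,0.3,0,0,0,0,0]}'
```

```text
t: 1.95
ee_pos: [0.4965, -0.3431, 0.0175]
orientation: [0.001, 0.978, 0.209, 0.0]
force: [0.1, -0.1, -0.4]
grip_width: 0.0852
grip_force: 0.0
t: 2.75
ee_pos: [0.4964, -0.3428, 0.0176]
orientation: [0.001, 0.978, 0.209, 0.0]
force: [-1.1, 1.2, 6.9]
grip_width: 0.0346
grip_force: 59.0
```

The grip is shallow (z 17.6 mm), so I open, go 8 mm lower and grip again.

```bash
python3 -m pendant '{"dr":[[0,0,0],[0,0,0],[0,0,0],[0,0,0]],"xyz":[[0,0,0],[0,0,0],[0,0,-0.4],[0,0,-0.3]],"jaw":[0.8,0.8,0.8,0.8]}'
python3 -m pendant '{"dr":[[0,0,0],[0,0,0],[0,0,0],[0,0,0],[0,0,0],[0,0,0]],"xyz":[[0,0,0],[0,0,0],[0,0,0],[0,0,0],[0,0,0],[0,0,0]],"jaw":[0.6,0.5,0.4,0.3,0.2,0.2]}'
```

```text
t: 3.15
ee_pos: [0.4958, -0.3422, 0.0088]
orientation: [-0.0, 0.978, 0.209, -0.0]
force: [-0.3, -0.3, 0.5]
grip_width: 0.0683
grip_force: 0.0
t: 3.75
ee_pos: [0.4961, -0.3426, 0.0095]
orientation: [0.0, 0.978, 0.209, 0.0]
force: [-0.0, -0.9, 2.4]
grip_width: 0.0359
grip_force: 60.1
```

```bash
python3 -m pendant '{"dr":[[0,0,0],[0,0,0],[0,0,0],[0,0,0],[0,0,0],[0,0,0],[0,0,0],[0,0,0]],"xyz":[[0,0,2],[0,0,4],[0,0,4],[0,0,4],[0,3,1],[0,4,0],[0,4,0],[0,4,0]],"jaw":[0.2,0.2,0.2,0.2,0.2,0.2,0.2,0.2]}'
python3 -m pendant '{"dr":[[0,0,0],[0,0,0],[0,0,0],[0,0,0]],"xyz":[[0,3,0],[0,2,0],[0,0,0],[0,0,0]],"jaw":[0.2,0.2,0.2,0.2]}'
python3 - <<'E'
from bench import arm
from h import *
s=arm.read_state();print(s['t'],s['ee_pos'],s['force'])
d=arm.get_image('wrist');cv2.imwrite('pics/e.png',d['image'][:,:,::-1]);np.savez('e.npz',**d)
print(proj(d,[.546,-.023,.029]),proj(d,[.546,-.023,.089]),proj(d,s['ee_pos']))
E
```

```text
t: 4.55
ee_pos: [0.4955, -0.1909, 0.1592]
orientation: [-0.0, 0.978, 0.208, 0.0]
force: [0.4, 1.0, -0.1]
grip_width: 0.0357
grip_force: 60.1
t: 4.95
ee_pos: [0.4959, -0.1423, 0.1593]
orientation: [0.0, 0.978, 0.209, -0.0]
force: [-0.0, -0.7, 0.4]
grip_width: 0.0361
grip_force: 60.1
4.95 [ 0.49592565 -0.14230003  0.15932037] [-0.03519231 -0.71642326  0.40687579]
[207.79909561  74.45008734] [175.27798562  69.34350766] [318.29804907 263.11590898]
```

View pics/e.png

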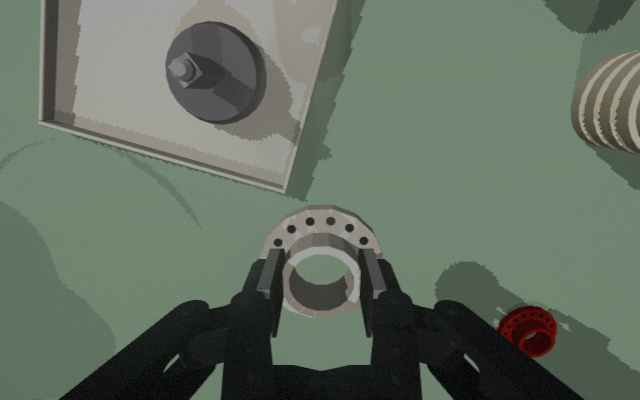

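The wrist view shows the support held level, its bore at about (321,280), and the base at (215,72) with the spindle nose at about (182,67).

```bash
python3 - <<'E'
from h import *
d=dict(np.load('e.npz'));t=dict(np.load('a_top.npz'))
g=cv2.cvtColor(d['image'],cv2.COLOR_RGB2GRAY)
print(g[52:86:2,164:214:2])
g2=g[180:340,240:400]
print(g[246:320:4,270:372:6])
h=cv2.cvtColor(d['image'],cv2.COLOR_RGB2HSV)
a=blob(d,(215,72),58,255,20,105);print(a)
print(plane(d,a[0],.025))
tcp=np.array([.4959,-.1423,.1593])
for p in[(318,280),(321,281),(324,281)]: print(p,(plane(d,p,tcp[2]+.0125)-tcp).round(4))
E
```

```text
[[161 159  94  87  88  89  90  89  88  89 100 105  64  86  85  79  77  75
   78  77  76  77  79  77  79]
 [159 142  89  88  89  90  86  87  89  97 115 118  90  58  58  55  75  76
   79  73  75  77  75  76  78]
 [159 139  91  89  91  89  89  89 112 118 116 116 117  69  54  56  55  58
   53  69  74  78  77  76  78]
 [160 119  87  87  90  90 110 123 118 112 109 115 114 111  55  55  55  51
   53  54  53  50  61  76  77]
 [162 101  88  91 102 129 126 117 115 112 105  95  67 100 103  56  53  53
   50  49  51  54  51  55  55]
 [159  92  89  90 126 126 128 121 116 105 100 101  88  53  97 100  55  55
   51  53  53  52  53  51  52]
 [154  90  90 112 129 131 130 130 133 124  95  91  92  78  57 106  69  52
   51  53  51  51  51  54  56]
 [151  88 118 131 132 129 130 133 131 126 120  85  84  86  52  61 121  56
   56  56  54  51  49  51  50]
 [164  94  94 128 128 132 131 131 128 126 125  79  79  80  70  51  91  83
   50  51  53  53  54  52  51]
 [161  96  90 112 125 131 131 128 129 127 127  88  80  79  69  49  78  94
   77  52  53  53  56  52  50]
 [162 104  90  94 118 125 127 127 130 130 126  84 
[... 1600 characters left out ...]
 33  31]
 [ 45  27  32 119 106  62  63  61  65  62  64  61  57 138 159  32  27]
 [ 30  25  88 122 120  64  62  63  65  63  60  61  64 122 154  80  31]
 [ 25  28 101 160 119 124  63  63  62  62  59  63 127 123 120 103  27]
 [ 27  22 126 131 159 130 119 123  82  89 121 122 134 121 121 124  28]
 [ 27  24 122 121 126 138 126 120 120 123 121 120 124 125 122 123  29]
 [ 26  21 122 125 123 124 125 122 126 124 123 123 123 122 124 122  27]]
(array([216.33244552,  72.53171913]), (96.48963928222656, 107.17137908935547), array([216.33454895,  72.521595  ]))
[ 0.54981807 -0.02752123  0.025     ]
(318, 280) [-0.0016 -0.0007  0.0125]
(321, 281) [-0.0015 -0.0022  0.0125]
(324, 281) [-0.001  -0.0035  0.0125]
```

```bash
python3 - <<'E'
from h import *
d=dict(np.load('e.npz'));t=dict(np.load('a_top.npz'));s=dict(np.load('a_scene.npz'))
print(plane(d,(177.5,67.5),.087))
for n,p in(('nose',(.547,-.0245,.087)),('corner',(.547,-.0245,.08)),('bt',(.547,-.0245,.029))):print(n,proj(d,p),proj(t,p),proj(s,p))
# base top rim: circle predicted
def ring(d,c,r): return cv2.fitEllipse(np.array([proj(d,[c[0]+r*np.cos(a),c[1]+r*np.sin(a),c[2]]) for a in np.linspace(0,6.28,40)],np.float32))
print(ring(d,(.547,-.0245,.029),.036),ring(d,(.547,-.0245,.004),.04))
g=cv2.cvtColor(t['image'],cv2.COLOR_RGB2GRAY);print(g[203:222,309:331])
g=cv2.cvtColor(s['image'],cv2.COLOR_RGB2GRAY);print(g[178:204,338:358])
E
```

```text
[ 0.547365   -0.02314158  0.087     ]
nose [179.4558561   69.04403783] [320.1477852  211.41239178] [349.07797895 181.35903624]
corner [184.00463706  69.7889622 ] [320.08137653 211.56934014] [348.94421516 183.51414033]
bt [210.00429513  74.04675767] [319.62484296 212.64829859] [348.00339572 198.67193251]
((209.78814697265625, 71.87997436523438), (88.5679931640625, 100.44633483886719), 150.40252685546875) ((219.25222778320312, 73.35800170898438), (90.34951782226562, 101.64590454101562), 151.4430694580078)
[[ 90  89  93  95  96  92  94  94  94  94  95  94  93  95  95  95  94  94
   81  61  75 109]
 [ 91  93  94  94  94  95  94  93  94  94  94  94  95  94  94  95  94  96
   92  83  58  82]
 [ 93  94  93  94  94  94  94  94  94  94  95  94  94  95  94  95  93  94
   94  93  80  64]
 [ 93  95  94  94  94  93  94  94  94  94  94  94  95  94  94  95  94  95
   95  94  92  79]
 [ 93  93  95  95  93  95  94  93  95  91  90  94  94  94  95  93  94  94
   95  93  95  85]
 [102  92  97 101  95  94  94  94 107 132 126 106  95  95  94  94  94  96
   95  95  93  91]
 [105 103 103 105 101  94  93  96
[... 2687 characters left out ...]
  79  80
   81  86]
 [ 71  70  71  70  72  69  64  77  99 102 102 102 101  96  83  79  78  79
   79  81]
 [ 71  70  71  70  71  68  64  74  95 102 102 102 100  94  82  80  79  79
   78  79]
 [ 71  70  70  71  70  69  64  71  93 101 102 102 100  93  83  79  79  79
   79  79]
 [ 70  70  71  70  70  70  67  73  93  99 101 101 100  93  83  79  79  79
   80  79]
 [ 71  71  70  70  71  71  70  75  89  93  95  94  94  89  82  80  80  81
   80  80]
 [ 71  71  70  71  71  71  71  71  76  78  79  81  83  83  80  80  80  80
   80  80]
 [ 70  71  71  70  70  70  71  70  71  71  72  75  79  79  80  80  80  80
   80  80]
 [ 70  71  70  71  71  71  70  70  70  71  73  77  79  80  80  79  80  80
   80  80]]
```

```bash
python3 -m pendant '{"dr":[[0,0,0],[0,0,0],[0,0,0],[0,0,0],[0,0,0],[0,0,0],[0,0,0]],"xyz":[[1.5,4,0],[1.5,4,0],[1.5,3,0],[0.75,1,-1],[0,0,-2],[0,0,0],[0,0,0]],"jaw":[0.2,0.2,0.2,0.2,0.2,0.2,0.2]}'
python3 - <<'E'
from bench import arm
from h import *
s=arm.read_state();print(s['t'],s['ee_pos'],s['force'])
d=arm.get_image('wrist');cv2.imwrite('pics/f.png',d['image'][100:340,200:440,::-1].repeat(2,0).repeat(2,1));np.savez('f.npz',**d)
print(proj(d,[.547,-.0235,.089]),proj(d,s['ee_pos']+np.array([0,0,.0125])))
E
```

```text
t: 5.7
ee_pos: [0.5479, -0.0234, 0.1286]
orientation: [-0.0, 0.978, 0.208, -0.001]
force: [0.4, 0.6, 0.2]
grip_width: 0.0359
grip_force: 60.1
5.7 [ 0.54786995 -0.0234238   0.12859861] [0.37395165 0.63082813 0.23654627]
[318.44639436 231.96222037] [317.98442582 276.63466877]
```

View pics/f.png

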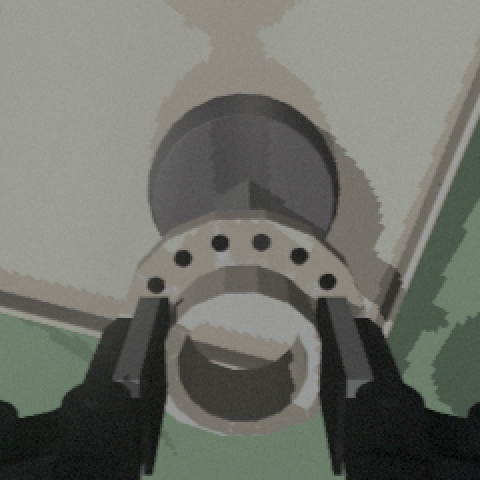

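The held support hides the nose here. The base spans columns 275 to 369 (centre 322), and the flange is also centred on 322. I check the depth direction next.

```bash
python3 - <<'E'
from h import *
d=dict(np.load('f.npz'))
g=cv2.cvtColor(d['image'],cv2.COLOR_RGB2GRAY)
print('col322',[(r,int(g[r,318:327].mean())) for r in range(142,162)])
for r in(175,185,195):
    q=g[r-1:r+2].mean(0);print(r,[int(v) for v in q[270:284]],[int(v) for v in q[358:374]])
def ring(c,r,z): return np.array([proj(d,[c[0]+r*np.cos(a),c[1]+r*np.sin(a),z]) for a in np.linspace(0,6.28,400)])
for c in((.547,-.0235),(.549,-.0245)):
    for r,z in((.04,.004),(.036,.029)):
        R=ring(c,r,z);print(c,z,R.min(0).round(1),R.max(0).round(1))
    # support flange rim ring given TCP offset
tcp=np.array([.5479,-.0234,.1286])
for o in((0,0),(-.0015,-.002)):
    for r,z in((.031,-.0025),(.019,.0125),(.015,.0125)):
        R=ring((tcp[0]+o[0],tcp[1]+o[1]),r,tcp[2]+z);print(o,r,R.min(0).round(1),R.max(0).round(1))
print('sup col322',[(r,int(g[r,316:328].mean())) for r in list(range(200,218))+list(range(226,252))+list(range(300,322))])
E
```

```text
col322 [(142, 138), (143, 137), (144, 137), (145, 136), (146, 129), (147, 79), (148, 77), (149, 76), (150, 76), (151, 76), (152, 78), (153, 78), (154, 78), (155, 78), (156, 78), (157, 84), (158, 83), (159, 83), (160, 84), (161, 82)]
175 [150, 151, 152, 150, 149, 147, 143, 130, 108, 91, 90, 89, 89, 88] [66, 53, 47, 43, 43, 42, 57, 79, 95, 105, 112, 111, 115, 112, 127, 148]
185 [150, 150, 150, 149, 134, 103, 90, 92, 91, 95, 98, 94, 93, 94] [85, 84, 83, 83, 83, 70, 56, 44, 45, 43, 71, 101, 114, 112, 111, 113]
195 [149, 149, 149, 136, 103, 89, 92, 96, 97, 95, 95, 94, 92, 91] [83, 82, 84, 85, 83, 82, 84, 79, 59, 44, 42, 68, 100, 114, 111, 113]
(0.547, -0.0235) 0.004 [273.2 145.4] [365.6 233.8]
(0.547, -0.0235) 0.029 [273.8 155.9] [364.6 241.9]
(0.549, -0.0245) 0.004 [275.1 143.7] [367.6 232.3]
(0.549, -0.0245) 0.029 [275.9 154. ] [366.8 240.4]
(0, 0) 0.031 [257.1 202.8] [379.5 311.7]
(0, 0) 0.019 [277.  239.3] [359. 311.]
(0, 0) 0.015 [285.6 247.4] [350.3 303.9]
(-0.0015, -0.002) 0.031 [259.8 207.1] [381.6 315.1]
(-0.0015, -0.002) 0.019 [279.8 243.7] [361.4 314.7]
(-0.0015, -0.002) 0.015 [288.4 251.8] [352.8 307.8]
sup col322 [(200, 81), (201, 83), (202, 82), (203, 82), (204, 85), (205, 97), (206, 97), (207, 98), (208, 98), (209, 112), (210, 142), (211, 138), (212, 135), (213, 135), (214, 136), (215, 135), (216, 135), (217, 132), (226, 137), (227, 136), (228, 136), (229, 136), (230, 138), (231, 139), (232, 128), (233, 96), (234, 97), (235, 96), (236, 97), (237, 97), (238, 96), (239, 97), (240, 97), (241, 97), (242, 96), (243, 96), (244, 96), (245, 99), (246, 122), (247, 152), (248, 153), (249, 152), (250, 153), (251, 152), (300, 59), (301, 59), (302, 59), (303, 59), (304, 59), (305, 60), (306, 59), (307, 59), (308, 59), (309, 60), (310, 81), (311, 119), (312, 119), (313, 117), (314, 117), (315, 116), (316, 117), (317, 122), (318, 118), (319, 118), (320, 118), (321, 118)]
```

```bash
python3 -m pendant '{"dr":[[0,0,0],[0,0,0],[0,0,0],[0,0,0]],"xyz":[[0.15,0.15,-1],[0,0,-2],[0,0,-1.5],[0,0,0]],"jaw":[0.2,0.2,0.2,0.2]}'
python3 -m pendant '{"dr":[[0,0,0],[0,0,0],[0,0,0],[0,0,0]],"xyz":[[0,0,-1.5],[0,0,-1.5],[0,0,-1],[0,0,0]],"jaw":[0.2,0.2,0.2,0.2]}'
```

```text
t: 6.15
ee_pos: [0.548, -0.0207, 0.0818]
orientation: [-0.001, 0.978, 0.209, -0.002]
force: [-0.6, 0.2, -1.0]
grip_width: 0.0357
grip_force: 60.1
t: 6.55
ee_pos: [0.5484, -0.0205, 0.0422]
orientation: [-0.001, 0.978, 0.209, -0.002]
force: [0.7, 0.2, -0.5]
grip_width: 0.036
grip_force: 60.1
```

```bash
python3 -m pendant '{"dr":[[0,0,0],[0,0,0],[0,0,0],[0,0,0]],"xyz":[[0,0,-0.2],[0,0,-0.1],[0,0,-0.1],[0,0,0]],"jaw":[0.2,0.2,0.2,0.2]}'

```

```text
t: 6.95
ee_pos: [0.5501, -0.0209, 0.0406]
orientation: [0.0, 0.978, 0.209, 0.0]
force: [0.3, -0.0, 0.1]
grip_width: 0.0357
grip_force: 60.1
```

```bash
python3 -m pendant '{"dr":[[0,0,0],[0,0,0],[0,0,0]],"xyz":[[0,0,-0.1],[0,0,-0.1],[0,0,0]],"jaw":[0.2,0.2,0.2]}'
python3 -m pendant '{"dr":[[0,0,0],[0,0,0],[0,0,0]],"xyz":[[0,0,-0.1],[0,0,-0.1],[0,0,0]],"jaw":[0.2,0.2,0.2]}'

```

```text
t: 7.25
ee_pos: [0.5501, -0.0209, 0.0385]
orientation: [0.0, 0.978, 0.209, 0.0]
force: [-0.5, 0.3, 0.7]
grip_width: 0.036
grip_force: 60.3
t: 7.55
ee_pos: [0.5501, -0.0209, 0.0384]
orientation: [0.0, 0.978, 0.209, -0.0]
force: [-8.1, 0.8, 18.8]
grip_width: 0.036
grip_force: 62.2
```

Contact came at the expected height (38.4 mm). I release and look from above.

```bash
python3 -m pendant '{"dr":[[0,0,0],[0,0,0],[0,0,0],[0,0,0],[0,0,0],[0,0,0],[0,0,0],[0,0,0]],"xyz":[[0,0,0.15],[0,0,0],[0,0,0],[0,0,0],[0,0,1],[0,0,4],[0,0,5],[0,0,5]],"jaw":[0.2,0.6,0.85,0.85,0.85,0.9,1,1]}'
python3 -m pendant '{"dr":[[0,0,0],[0,0,0],[0,0,0]],"xyz":[[0,0,4],[0,0,0],[0,0,0]],"jaw":[1,1,1]}'
python3 - <<'E'
from bench import arm
from h import *
s=arm.read_state();print(s['t'],s['ee_pos'],s['force'])
d=arm.get_image('wrist');np.savez('g.npz',**d)
p=proj(d,[.547,-.024,.05]);print(p);x,y=p.astype(int)
cv2.imwrite('pics/g.png',cv2.resize(d['image'][y-60:y+60,x-60:x+60,::-1],(480,480),interpolation=cv2.INTER_CUBIC))
E
```

```text
t: 8.35
ee_pos: [0.5493, -0.0207, 0.1895]
orientation: [-0.0, 0.978, 0.209, -0.001]
force: [0.9, -0.2, -0.2]
grip_width: 0.0855
grip_force: 0.0
t: 8.65
ee_pos: [0.5505, -0.021, 0.2295]
orientation: [0.001, 0.978, 0.209, 0.001]
force: [0.2, -0.1, -1.0]
grip_width: 0.086
grip_force: 0.0
8.65 [ 0.55053937 -0.02097649  0.22950996] [ 0.24762019 -0.11330408 -1.0088677 ]
[320.79369093 180.05929156]
```

View pics/g.png

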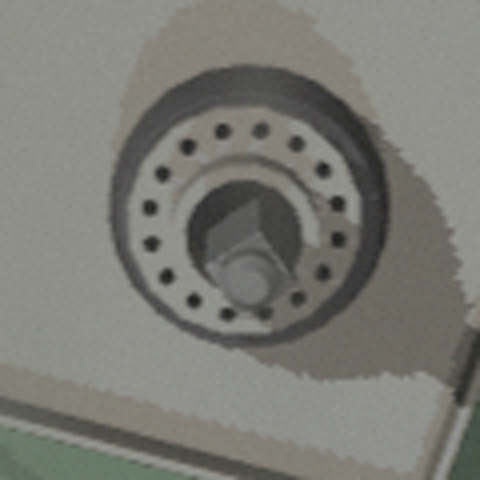

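The view shows the support seated flat on the foot, with the spindle through its bore. The shoulder corners are at about (324.5,178), (334,190.5) and (312,185.5) in the full image. From these I work out the square's heading and the base axis.

```bash
python3 - <<'E'
from h import *
d=dict(np.load('g.npz'))
P=[plane(d,p,.08) for p in((324.5,178),(334,190.5),(312,185.5))]
print(P)
for a,b in((0,1),(0,2)):
    v=P[b]-P[a];print(np.hypot(v[0],v[1]),np.degrees(np.arctan2(v[1],v[0]))%90)
print('ctr',(P[1]+P[2])/2,plane(d,(260+247/4,120+280/4),.088))
g=cv2.cvtColor(d['image'],cv2.COLOR_RGB2GRAY);print(g[170:200,306:342])
E
```

```text
[array([ 0.5574511 , -0.02311142,  0.08      ]), array([ 0.55001038, -0.0363426 ,  0.08      ]), array([ 0.54600841, -0.01535779,  0.08      ])]
0.015179864378463125 60.64825050668014
0.013822228310668762 55.87821873079142
ctr [ 0.54800939 -0.0258502   0.08      ] [ 0.54788262 -0.02455664  0.088     ]
[[144 143 144 ... 116 114 104]
 [146 144 118 ...  98 110 114]
 [142 130  96 ...  96 107 113]
 ...
 [147 135 122 ...  73  64  61]
 [143 145 143 ...  66  66  63]
 [137 142 144 ...  66  65  63]]
```

```bash
python3 -m pendant '{"dr":[[0,0,0],[0,0,0],[0,0,0],[0,0,0],[0,0,0],[0,0,0],[0,0,0],[0,0,0]],"xyz":[[0.3,4.3,0],[0.3,4.3,0],[0.3,4.3,0],[0.3,4.3,0],[0.3,4.3,0],[0.3,4.3,0],[0.3,4.3,0],[0.3,4.3,0]],"jaw":[1,1,1,1,1,1,1,1]}'
python3 -m pendant '{"dr":[[0,0,0],[0,0,0],[0,0,0]],"xyz":[[0,0,-4],[0,0,-4],[0,0,0]],"jaw":[1,1,1]}'
python3 - <<'E'
from bench import arm
from h import *
s=arm.read_state();print(s['t'],s['ee_pos'],s['force'])
d=arm.get_image('wrist');np.savez('i.npz',**d);t=dict(np.load('a_top.npz'))
p=proj(d,[.577,.325,.01]);print(p);c=tuple(int(v) for v in p)
h=cv2.cvtColor(d['image'],cv2.COLOR_RGB2HSV);print([h[c[1]+k,c[0]].tolist() for k in range(-40,44,6)],[h[c[1],c[0]+k].tolist() for k in range(-40,44,6)])
b=blob(t,(194,200),12,20,30)
for sm in(18,24,28):
    a=blob(d,c,45,sm,60);print(sm,a,plane(d,a[0],.009),tri((d,a[0]),(t,b[0])))
E
```

```text
t: 9.5
ee_pos: [0.5725, 0.3245, 0.2251]
orientation: [0.0, 0.978, 0.209, -0.002]
force: [0.5, -1.2, -0.3]
grip_width: 0.0861
grip_force: 0.0
t: 9.8
ee_pos: [0.5679, 0.3215, 0.1384]
orientation: [0.001, 0.978, 0.209, -0.008]
force: [-0.9, -1.0, -1.5]
grip_width: 0.0854
grip_force: 0.0
9.8 [0.56791832 0.32154247 0.13842606] [-0.89054131 -0.98243164 -1.46830431]
[320.44914782 176.6386822 ]
[[58, 37, 125], [62, 40, 121], [63, 43, 120], [60, 12, 88], [54, 10, 126], [58, 45, 97], [56, 39, 97], [56, 43, 83], [62, 44, 81], [64, 46, 83], [65, 18, 83], [60, 6, 134], [63, 39, 132], [63, 42, 135]] [[59, 39, 131], [60, 37, 132], [62, 35, 131], [63, 18, 125], [45, 4, 120], [60, 32, 79], [60, 35, 80], [62, 43, 96], [68, 45, 85], [58, 44, 86], [56, 17, 103], [72, 10, 122], [62, 43, 94], [62, 45, 91]]
18 (array([322.85591603, 178.55200382]), (49.79692077636719, 51.856727600097656), array([322.8639946 , 178.52749634])) [0.57603563 0.32227577 0.009     ] (array([0.57735283, 0.3237223 , 0.01696873]), [0.0008600536891384859, 0.0008600536891382862])
24 (array([323.04821511, 178.14742698]), (50.61473083496094, 52.46566390991211), array([323.03232956, 178.14016724])) [0.57643696 0.32227301 0.009     ] (array([0.5775086 , 0.32375919, 0.0165419 ]), [0.0010137197041871293, 0.0010137197041871274])
28 (array([323.13602941, 178.17784926]), (50.966278076171875, 52.60402297973633), array([323.13129044, 178.1713295 ])) [0.57644329 0.32219199 0.009     ] (array([0.57752022, 0.32370841, 0.01664983]), [0.0010400486328821254, 0.0010400486328819493])
```

```bash
python3 -m pendant '{"dr":[[0,0,0],[0,0,0],[0,0,0],[0,0,0],[0,0,0],[0,0,0]],"xyz":[[0.2,0,-4],[0,0,-4],[0,0,-2],[0,0,-2],[0,0,0],[0,0,0]],"jaw":[1,1,1,1,1,1]}'

```

```text
t: 10.45
ee_pos: [0.577, 0.3231, 0.0294]
orientation: [-0.0, 0.978, 0.209, 0.001]
force: [-0.6, 0.2, 0.5]
grip_width: 0.0854
grip_force: 0.0
```

```bash
python3 -m pendant '{"dr":[[0,0,0],[0,0,0],[0,0,0],[0,0,0],[0,0,0],[0,0,0],[0,0,0],[0,0,0]],"xyz":[[0,0,-1.5],[0,0,-0.9],[0,0,0],[0,0,0],[0,0,0],[0,0,0],[0,0,0],[0,0,0]],"jaw":[1,1,0.7,0.6,0.5,0.4,0.3,0.3]}'
python3 -m pendant '{"dr":[[0,0,0],[0,0,0],[0,0,0],[0,0,0],[0,0,0],[0,0,0],[0,0,0],[0,0,0]],"xyz":[[0,0,0],[0,0,4],[0,0,4],[0,0,4],[0,0,3],[-0.4,-4,0],[0,-4,0],[0,-3,0]],"jaw":[0.3,0.3,0.3,0.3,0.3,0.3,0.3,0.3]}'
python3 -m pendant '{"dr":[[0,0,0],[0,0,0],[0,0,0],[0,0,0],[0,0,0]],"xyz":[[-0.4,-4,0],[-0.4,-4,0],[-0.4,-3,0],[0,0,0],[0,0,0]],"jaw":[0.3,0.3,0.3,0.3,0.3]}'
python3 - <<'E'
from bench import arm
from h import *
s=arm.read_state();print(s['t'],s['ee_pos'],s['force'])
d=arm.get_image('wrist');np.savez('j.npz',**d);T=s['ee_pos']
cv2.imwrite('pics/j.png',d['image'][:,:,::-1])
print(proj(d,T+[0,0,.014]),proj(d,[.548,-.025,.089]))
E
```

```text
t: 11.25
ee_pos: [0.5766, 0.3235, 0.0047]
orientation: [-0.0, 0.978, 0.209, 0.001]
force: [-0.1, 0.2, 4.5]
grip_width: 0.041
grip_force: 61.0
t: 12.05
ee_pos: [0.5712, 0.2114, 0.1535]
orientation: [0.0, 0.978, 0.209, -0.0]
force: [1.1, 0.0, -1.3]
grip_width: 0.041
grip_force: 61.0
t: 12.55
ee_pos: [0.5596, 0.1028, 0.1535]
orientation: [-0.0, 0.978, 0.208, -0.0]
force: [1.0, -0.3, -0.6]
grip_width: 0.0409
grip_force: 61.0
12.55 [0.55964148 0.10277099 0.15347709] [ 1.03285227 -0.292456   -0.56136474]
[317.9339964  278.41312949] [468.48866167 294.04043417]
```

```bash
python3 - <<'E'
from h import *
d=dict(np.load('j.npz'));T=np.array([.5596,.1028,.1535])
g=cv2.cvtColor(d['image'],cv2.COLOR_RGB2GRAY).astype(int)
np.set_printoptions(linewidth=250)
print(g[226:330:4,264:376:4])
for o in((0,0),(-.002,-.002)):
  for r,z in((.022,-.0045),(.022,.0135),(.015,.0135)):
    R=np.array([proj(d,[T[0]+o[0]+r*np.cos(a),T[1]+o[1]+r*np.sin(a),T[2]+z]) for a in np.linspace(0,6.28,200)]);print(o,r,z,R.min(0).round(1),R.max(0).round(1))
E
```

```text
[[121 123 123 121 120 122 116 109 127  84  86  85  83  78  78  81  76  78  71  70 147 154 155 155 156 154 155 155]
 [121 121 120 120 123 121 107 144  87  89  87  83  80  77  78  77  79  76  71  67  61  55 154 155 152 155 153 154]
 [120 117 120 122 121 113 102  89  87  86  85  83  81  86  83  80  77  76  70  68  62  53  56 153 154 156 154 153]
 [120 119 121 121 119 118  90  86  88  89  99 131 128 124 131 128 128 131 125  76  60  55  53  63 151 153 155 150]
 [121 120 119 120 119  88  90  90 128 129 127 126 129 129 128 127 127 129 129 127 127  73  56  54 121 153 152 153]
 [118 122 120 119 121  87  96 126 126 127 128 131 131 126 128 128 130 131 131 125 123 121 109  58  56 150 153 154]
 [ 79  77  75  42  81  98 134 134 132 131 122 130 152 153 153 153 153 152 125 137 132 128 121  95  51  64  51  71]
 [ 77  74  70  37  87 125 125 128 131 113 114 154 155 154 153 153 152 151 154 152 124 134 124 121  87  37  36  73]
 [ 77  74  42  35 117 128 131 130 113 113 133 154 153 154 153 152 152 153 152 150 152 123 132 124 117  47  34  74]
 [ 72  72  38  37  83 123 129  99 112 114 152 153 150 153 155 152
[... 1510 characters left out ...]
6 114 108 105 102 118 117  93  25]
 [ 28  22  22 117 115 118 119 119 116 118 116 120 118 119 115 119 119 120 117 117 119 118 120 105 103 108 102  23]
 [ 29  23  47 118 118 118 120 119 117 118 120 119 120 119 116 119 118 116 119 117 120 117 120 116 104 102 102  26]
 [ 26  22  87 116 119 118 120 115 117 117 119 117 119 120 119 118 119 119 119 117 117 119 118 119 118 104 103  32]]
(0, 0) 0.022 -0.0045 [275.4 218.9] [361.1 295.4]
(0, 0) 0.022 0.0135 [270.1 234.2] [365.6 317.7]
(0, 0) 0.015 0.0135 [285.3 248.6] [350.4 305.4]
(-0.002, -0.002) 0.022 -0.0045 [277.6 223.9] [362.9 299.6]
(-0.002, -0.002) 0.022 0.0135 [272.5 239.7] [367.6 322.2]
(-0.002, -0.002) 0.015 0.0135 [287.7 253.9] [352.4 310.1]
```

```bash
python3 -m pendant '{"dr":[[0,0,0],[0,0,0],[0,0,0],[0,0,0],[0,0,0],[0,0,0],[0,0,0]],"xyz":[[-0.4,-4,0],[-0.4,-4,0],[-0.35,-3,0],[0,-1.55,0],[0,0,-1],[0,0,-1],[0,0,0]],"jaw":[0.3,0.3,0.3,0.3,0.3,0.3,0.3]}'
python3 - <<'E'
from bench import arm
from h import *
s=arm.read_state();T=s['ee_pos'];print(T,s['force'])
d=arm.get_image('wrist');np.savez('k.npz',**d);np.set_printoptions(linewidth=250)
print(proj(d,T+[0,0,.0135]),proj(d,[.548,-.025,.089]))
cv2.imwrite('pics/k.png',cv2.resize(d['image'][130:330,220:420,::-1],(600,600),interpolation=cv2.INTER_CUBIC))
E
```

```text
t: 13.3
ee_pos: [0.5469, -0.0205, 0.1314]
orientation: [-0.001, 0.978, 0.21, -0.002]
force: [0.4, -0.4, -1.4]
grip_width: 0.0414
grip_force: 61.0
[ 0.54693871 -0.02046476  0.13136479] [ 0.41919869 -0.42855878 -1.36621251]
[317.94328279 277.86922003] [326.42435151 230.18375317]
```

View pics/k.png

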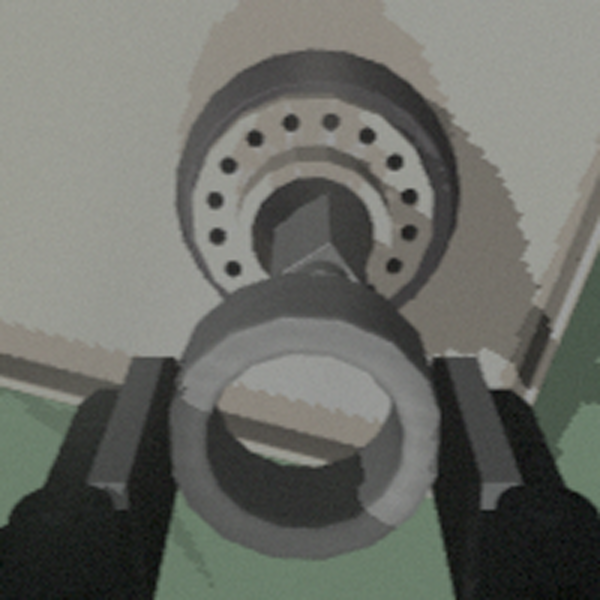

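The view shows the ring held level (centre column 321.7), the support seated (bore at about column 324), and the spindle's shoulder corner at about (328,212). The ring has to go slightly right. I settle the arm and compute the offset.

```bash
python3 -m pendant '{"dr":[[0,0,0],[0,0,0],[0,0,0]],"xyz":[[0,0,0],[0,0,0],[0,0,0]],"jaw":[0.3,0.3,0.3]}'
python3 - <<'E'
from bench import arm
from h import *
s=arm.read_state();T=s['ee_pos'];print(T,s['force'])
d=dict(np.load('k.npz'));T0=np.array([.54694,-.02046,.13136])
u=np.array([.408,-.913,0]);f=np.array([.913,.408,0])
def lat(p,z):
    X=plane(d,p,z);return X.round(4),(X-T0)@u,(X-T0)@f
print('apex',lat((328.3,211.7),.08));print('hub',lat((324.3,207),.051));print('base',lat((326.3,190),.02))
def ring(o,r,z): 
    R=np.array([proj(d,T0+o[0]*u+o[1]*f+[r*np.cos(a),r*np.sin(a),z]) for a in np.linspace(0,6.28,200)]);return R.min(0).round(1),R.max(0).round(1)
print('ring px seen x 277.3..366, y 236..316')
for o in((0,0),(.002,0),(.002,-.001)):print(o,ring(o,.022,.0135))
for c in(.547,-.0235),(.548,-.025):
    R=np.array([proj(d,[c[0]+.036*np.cos(a),c[1]+.036*np.sin(a),.029]) for a in np.linspace(0,6.28,200)]);print(c,R.min(0).round(1),R.max(0).round(1))
E
```

```text
t: 13.65
ee_pos: [0.5487, -0.022, 0.1342]
orientation: [0.0, 0.978, 0.209, 0.0]
force: [0.2, -0.1, -0.4]
grip_width: 0.0406
grip_force: 61.1
[ 0.54869144 -0.02201841  0.13415884] [ 0.16197335 -0.08450949 -0.42757072]
apex (array([ 0.5567, -0.0225,  0.08  ]), np.float64(0.0058241947563761965), np.float64(0.008073401262558328))
hub (array([ 0.5491, -0.0233,  0.051 ]), np.float64(0.0034504833668974806), np.float64(0.0007959022264997879))
base (array([ 0.5532, -0.0234,  0.02  ]), np.float64(0.005249433081241279), np.float64(0.004470532426901629))
ring px seen x 277.3..366, y 236..316
(0, 0) (array([270.2, 234.2]), array([365.7, 317.6]))
(0.002, 0) (array([274.5, 234.2]), array([370.1, 317.6]))
(0.002, -0.001) (array([274.6, 236.3]), array([370. , 319.3]))
(0.547, -0.0235) [278.4 155.5] [368.3 240.7]
(0.548, -0.025) [280.6 155.1] [370.5 240.4]
```

```bash
python3 -m pendant '{"dr":[[0,0,0],[0,0,0],[0,0,0],[0,0,0],[0,0,0]],"xyz":[[-0.1,-0.1,-1.5],[0,0,-1.5],[0,0,-1],[0,0,-1],[0,0,0]],"jaw":[0.3,0.3,0.3,0.3,0.3]}'
python3 -m pendant '{"dr":[[0,0,0],[0,0,0],[0,0,0],[0,0,0]],"xyz":[[0,0,-1],[0,0,-1],[0,0,-0.4],[0,0,0]],"jaw":[0.3,0.3,0.3,0.3]}'
python3 -m pendant '{"dr":[[0,0,0],[0,0,0],[0,0,0]],"xyz":[[0,0,-0.1],[0,0,-0.1],[0,0,0]],"jaw":[0.3,0.3,0.3]}'
```

```text
t: 14.15
ee_pos: [0.5462, -0.023, 0.082]
orientation: [-0.001, 0.978, 0.209, -0.001]
force: [-0.0, -0.2, -1.2]
grip_width: 0.0411
grip_force: 61.0
t: 14.55
ee_pos: [0.5467, -0.0232, 0.0588]
orientation: [-0.0, 0.978, 0.209, -0.001]
force: [1.0, 0.7, 0.5]
grip_width: 0.0408
grip_force: 61.0
t: 14.85
ee_pos: [0.5476, -0.0234, 0.058]
orientation: [0.0, 0.978, 0.209, 0.0]
force: [1.1, -0.2, -0.9]
grip_width: 0.0409
grip_force: 61.0
```

```bash
python3 -m pendant '{"dr":[[0,0,0],[0,0,0],[0,0,0]],"xyz":[[0,0,-0.1],[0,0,-0.1],[0,0,0]],"jaw":[0.3,0.3,0.3]}'
python3 -m pendant '{"dr":[[0,0,0],[0,0,0],[0,0,0]],"xyz":[[0,0,-0.1],[0,0,0],[0,0,0]],"jaw":[0.3,0.3,0.3]}'
```

```text
t: 15.15
ee_pos: [0.5473, -0.0233, 0.0557]
orientation: [-0.0, 0.978, 0.209, -0.0]
force: [-0.2, 0.3, -0.9]
grip_width: 0.041
grip_force: 61.0
t: 15.45
ee_pos: [0.5474, -0.0233, 0.0556]
orientation: [0.0, 0.978, 0.209, -0.0]
force: [-3.1, 0.1, 7.5]
grip_width: 0.0408
grip_force: 61.9
```

```bash
python3 -m pendant '{"dr":[[0,0,0],[0,0,0],[0,0,0],[0,0,0],[0,0,0],[0,0,0],[0,0,0],[0,0,0]],"xyz":[[0,0,0.1],[0,0,0],[0,0,0],[0,0,0],[0,0,1],[0,0,4],[0,0,5],[0,0,5]],"jaw":[0.3,0.6,0.85,0.85,0.85,0.9,1,1]}'
python3 -m pendant '{"dr":[[0,0,0],[0,0,0],[0,0,0]],"xyz":[[0,0,2.5],[0,0,0],[0,0,0]],"jaw":[1,1,1]}'
python3 - <<'E'
from bench import arm
from h import *
s=arm.read_state();T=s['ee_pos'];print(T)
d=arm.get_image('wrist');np.savez('l.npz',**d);cv2.imwrite('pics/l.png',d['image'][:,:,::-1])
E
python3 -m pendant '{"dr":[[0,0,0],[0,0,0],[0,0,0],[0,0,0],[0,0,0],[0,0,0],[0,0,0],[0,0,0]],"xyz":[[-1.2,4.1,0],[-1.2,4.1,0],[-1.2,4.1,0],[-1.2,4.1,0],[-1.2,4.1,0],[-1.2,4.1,0],[-1.2,4.1,0],[-1.2,3.8,0]],"jaw":[1,1,1,1,1,1,1,1]}'
python3 -m pendant '{"dr":[[0,0,0],[0,0,0],[0,0,0],[0,0,0]],"xyz":[[0,0,-2],[0,0,-2],[0,0,0],[0,0,0]],"jaw":[1,1,1,1]}'
python3 - <<'E'
from bench import arm
from h import *
s=arm.read_state();T=s['ee_pos'];print(s['t'],T)
d=arm.get_image('wrist');np.savez('m.npz',**d);cv2.imwrite('pics/m.png',d['image'][:,:,::-1])
t=dict(np.load('a_top.npz'))
p=proj(d,[.451,.302,.014]);print(p,proj(d,[.451,.302,.05]));c=tuple(int(v) for v in p)
for sm in(18,26):
    a=blob(d,c,60,sm,20);print(sm,a,plane(d,a[0],.02),tri((d,a[0]),(t,blob(t,(199,245),15,20,30)[0])))
g=cv2.cvtColor(d['image'],cv2.COLOR_RGB2GRAY);np.set_printoptions(linewidth=250)
print(c);print(g[c[1]-36:c[1]+40:3,c[0]-42:c[0]+42:3])
# spacer check
d=dict(np.load('l.npz'));R=lambda r,z:[q.round(1) for q in (lambda A:(A.min(0),A.max(0)))(np.array([proj(d,[.548+r*np.cos(a),-.025+r*np.sin(a),z]) for a in np.linspace(0,6.28,200)]))]
print('pred ring top',R(.022,.069),'bore',R(.015,.069),'nose',proj(d,[.548,-.025,.087]))
g=cv2.cvtColor(d['image'],cv2.COLOR_RGB2GRAY);p=proj(d,[.548,-.025,.069]).astype(int);print(p);print(g[p[1]-33:p[1]+36:3,p[0]-39:p[0]+40:3])
E
```

```text
t: 16.25
ee_pos: [0.5468, -0.0232, 0.2077]
orientation: [-0.0, 0.978, 0.209, -0.0]
force: [1.1, -0.7, 0.9]
grip_width: 0.085
grip_force: 0.0
t: 16.55
ee_pos: [0.5475, -0.0234, 0.2316]
orientation: [0.0, 0.978, 0.209, 0.001]
force: [-0.1, 1.3, -1.0]
grip_width: 0.0851
grip_force: 0.0
[ 0.54752763 -0.02335674  0.23158821]
t: 17.4
ee_pos: [0.4495, 0.3029, 0.2286]
orientation: [0.0, 0.978, 0.209, -0.002]
force: [0.6, 0.5, 0.7]
grip_width: 0.0852
grip_force: 0.0
t: 17.8
ee_pos: [0.4505, 0.3012, 0.1894]
orientation: [0.0, 0.978, 0.209, -0.002]
force: [0.2, -0.6, 0.4]
grip_width: 0.0852
grip_force: 0.0
17.8 [0.45046715 0.30120154 0.18942362]
[319.35642375 175.05023954] [319.11600366 184.81776402]
18 (array([321.30171149, 178.55794621]), (48.595542907714844, 51.814823150634766), array([321.3024292 , 178.53191757])) [0.44990598 0.29934498 0.02      ] (array([0.45110685, 0.300174  , 0.02628734]), [0.0003504074573110947, 0.0003504074573111788])
26 (array([321.5587156 , 177.96605505]), (49.962406158447266, 53.75855255126953), array([321.52481079, 177.94565201])) [0.45056787 0.29936008 0.02      
[... 5105 characters left out ...]
  68  68 108 107 103 107 107 108]
 [143 143 141 144 143 145 146 145  87  80 106 120 122 122 121 119  83  70  72  92 109 106 107 105 105 104 107]
 [145 145 143 144 144 144 147 144 148 147  92  81  85  68  71  71  77 107 106 107 109 105 107 109 105 106 103]
 [141 145 141 143 145 146 147 145 144 143 144 143 146 117 107 108 110 106 106 106 103 108 106 107 107 107 103]
 [145 143 142 144 142 144 143 143 143 145 144 144 145 147 143 127 109 109 109 108 105 104 109 106 104 106 104]
 [143 144 142 143 146 143 143 145 145 143 144 143 143 143 143 143 142 130 129 112 111 108 106 110 107 108 106]
 [127 137 146 146 141 145 144 147 147 145 144 143 143 143 143 142 143 143 141 144 144 142 145 145 143 109 106]]
```

```bash
python3 - <<'E'
from h import *
d=dict(np.load('m.npz'))
g=cv2.cvtColor(d['image'],cv2.COLOR_RGB2GRAY);y0,x0=155,300
m=(g[y0:200,x0:350]<68).astype(np.uint8);n,l,st,ct=cv2.connectedComponentsWithStats(m)
for i in range(1,n):
    if st[i,4]<25: continue
    pts=np.argwhere(l==i)[:,::-1].astype(np.float32);L=cv2.fitLine(pts,cv2.DIST_HUBER,0,.01,.01).ravel()
    A=plane(d,(L[2]+x0-14*L[0],L[3]+y0-14*L[1]),.04);B=plane(d,(L[2]+x0+14*L[0],L[3]+y0+14*L[1]),.04)
    print(st[i],ct[i]+[x0,y0],L.round(2),A.round(4),B.round(4),np.degrees(np.arctan2(*(B-A)[1::-1]))%180)
cv2.imwrite('pics/n.png',cv2.resize(d['image'][130:225,265:385,::-1],(720,570),interpolation=cv2.INTER_CUBIC))
E
```

```text
[28  0 17 15 59] [337.6440678  160.10169492] [ 0.74  0.67 37.62  5.03] [0.4809 0.3073 0.04  ] [0.4728 0.2825 0.04  ] 72.00587319963638
[  3  10  42  29 218] [324.28440367 178.23394495] [ 0.82  0.57 24.7  23.45] [0.4588 0.3115 0.04  ] [0.4535 0.2856 0.04  ] 78.52807633319316
```

View pics/n.png

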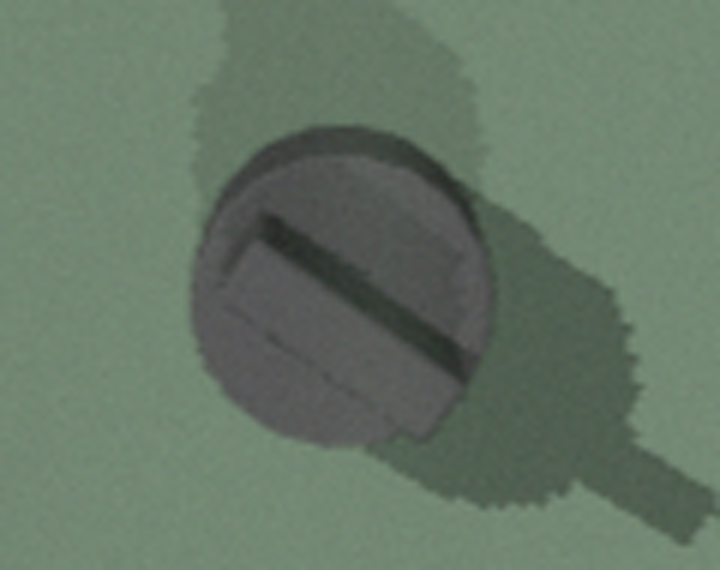

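The wing's top is at about (308,170), (342.5,193), (335,203) and (303,178), centred near (322,186), with a heading of about 78°.

```bash
python3 -m pendant '{"dr":[[0,0,0.134],[0,0,0.134],[0,0,0.134],[0,0,0.134],[0,0,0.134],[0,0,0.134],[0,0,0.134],[0,0,0]],"xyz":[[0,0,0],[0,0,0],[0,0,0],[0,0,0],[0,0,0],[0,0,0],[0,0,0],[0,0,0]],"jaw":[1,1,1,1,1,1,1,1]}'
python3 - <<'E'
from bench import arm
from h import *
d=dict(np.load('m.npz'))
C=[plane(d,(265+x/6,130+y/6),.05) for x,y in((260,238),(465,380),(420,440),(225,290))]
print(np.mean(C,0),[np.degrees(np.arctan2(*(C[b]-C[a])[1::-1]))%180 for a,b in((0,1),(3,2))],np.linalg.norm(C[1]-C[0]),np.linalg.norm(C[2]-C[1]))
s=arm.read_state();q=s['orientation'];print(s['ee_pos'],s['joint_pos'])
from scipy.spatial.transform import Rotation as R
M=R.from_quat([q[1],q[2],q[3],q[0]]).as_matrix();print('y head',np.degrees(np.arctan2(M[1,1],M[0,1])))
d=arm.get_image('wrist');np.savez('o.npz',**d)
print(proj(d,[.45,.3,.05]))
# wing body strip in the new view
p=proj(d,[.45,.3,.028]);c=tuple(int(v) for v in p);a=blob(d,c,50,20,20);print(a,plane(d,a[0],.02))
g=cv2.cvtColor(d['image'],cv2.COLOR_RGB2GRAY);np.set_printoptions(linewidth=250);print(c);print(g[c[1]-30:c[1]+36:3,c[0]-36:c[0]+39:3])
E
```

```text
t: 18.65
ee_pos: [0.4522, 0.3015, 0.1919]
orientation: [0.0, 0.778, 0.628, 0.001]
force: [-0.4, -0.3, 0.1]
grip_width: 0.0855
grip_force: 0.0
[0.45085907 0.2987898  0.05      ] [np.float64(78.54443128647418), np.float64(75.255433114542)] 0.03817352502431696 0.011826625584229504
[0.45221097 0.30148937 0.19192499] [3.69544924e-01 1.48614192e-01 1.72694685e+00 5.86168636e-06
 1.26427463e+00 5.81213151e-01]
y head -12.127837788030448
[317.78447421 186.42490972]
(array([318.38421794, 178.96289338]), (48.57957458496094, 54.128021240234375), array([318.39517212, 179.00694656])) [0.45019234 0.29916566 0.02      ]
(317, 180)
[[119 120 124 124 121 127 125 121 124 126 117 110 111 106 110 107 108 110 110 109 111 110 107 108 110]
 [122 123 123 124 124 121 125 122 125 107  65  70  73  73  72  75 108 111 111 110 105 105 109 109 106]
 [120 119 121 122 123 122 126 122  75  65  64  70  79  74  75  75  77  71 104 108 112 109 110 108 106]
 [122 125 121 120 122 122 125  69  65  87  83  88  86  83  83  87  86  70  65 110 108 110 108 112 107]
 [124 121 123 121 125 124  73  77  89  84  85  68  73  72  71  8
[... 1090 characters left out ...]
 120  77  86  83  87  78  89  85  87  85  81  76  84  86  82  87 125 123 127 123]
 [125 122 124 125 123  90  87  82  83  82  79  90  82  85  85  81  90  84  84  89 121 124 122 121 124]
 [124 124 122 123 123  87  89  87  84  78  83  88  84  85  84  88  87  89  90  89 121 124 123 125 123]
 [123 121 125 121 123 108  88  88  92  88  87  87  84  86  85  89  89  93  89  86 105 124 123 123 125]
 [122 125 123 126 125 110  88  87  88  86  87  72  75  76  77  93  89  90  90  90 105 123 122 123 122]
 [119 126 122 123 124 107  88  88  89  88  90  88  87  88  88  90  90  88  90  89 107 124 126 122 123]
 [124 125 121 124 124 126  84  89  87  86  86  88  85  88  89  88  93  91  87  90 123 123 124 123 122]]
```

```bash
python3 -m pendant '{"dr":[[0,0,0],[0,0,0],[0,0,0],[0,0,0],[0,0,0],[0,0,0],[0,0,0],[0,0,0]],"xyz":[[-0.25,-0.1,-3],[0,0,-4],[0,0,-4],[0,0,-2],[0,0,-2],[0,0,0],[0,0,0],[0,0,0]],"jaw":[1,1,1,0.8,0.6,0.5,0.5,0.5]}'

```

```text
t: 19.5
ee_pos: [0.4501, 0.3011, 0.0424]
orientation: [0.0, 0.778, 0.628, 0.001]
force: [-0.7, -1.1, -0.0]
grip_width: 0.0427
grip_force: 0.0
```

```bash
python3 -m pendant '{"dr":[[0,0,0],[0,0,0],[0,0,0],[0,0,0],[0,0,0],[0,0,0],[0,0,0],[0,0,0]],"xyz":[[0,-0.05,-0.6],[0,0,-0.4],[0,0,0],[0,0,0],[0,0,0],[0,0,0],[0,0,0],[0,0,0]],"jaw":[0.5,0.5,0.4,0.3,0.2,0.1,0,0]}'
python3 -m pendant '{"dr":[[0,0,0],[0,0,0]],"xyz":[[0,0,0],[0,0,0]],"jaw":[0,0]}'

```

```text
t: 20.3
ee_pos: [0.4492, 0.3002, 0.031]
orientation: [0.0, 0.778, 0.628, 0.0]
force: [0.4, 0.2, 0.9]
grip_width: 0.0109
grip_force: 59.2
t: 20.5
ee_pos: [0.4492, 0.3002, 0.031]
orientation: [0.0, 0.778, 0.628, 0.0]
force: [0.2, -0.1, 1.4]
grip_width: 0.0111
grip_force: 59.3
```

```bash
python3 -m pendant '{"dr":[[0,0,0],[0,0,0],[0,0,0],[0,0,0],[0,0,0],[0,0,-0.117],[0,0,-0.117],[0,0,-0.116]],"xyz":[[0,0,2],[0,0,4],[0,0,4],[0,0,4],[0,0,0],[1.2,-4,0],[1.2,-4,0],[1.2,-4,0]],"jaw":[0,0,0,0,0,0,0,0]}'
python3 -m pendant '{"dr":[[0,0,0],[0,0,0],[0,0,0],[0,0,0],[0,0,0]],"xyz":[[1.2,-4,0],[1.2,-4,0],[1.2,-4,0],[0,0,0],[0,0,0]],"jaw":[0,0,0,0,0]}'
python3 - <<'E'
from bench import arm
from h import *
np.set_printoptions(linewidth=250)
s=arm.read_state();T=s['ee_pos'];print(s['t'],T,s['force'],s['grip_width'])
d=arm.get_image('wrist');np.savez('p.npz',**d);cv2.imwrite('pics/p.png',d['image'][:,:,::-1])
from scipy.spatial.transform import Rotation as R
q=s['orientation'];M=R.from_quat([q[1],q[2],q[3],q[0]]).as_matrix();u,f=M[:,1],M[:,0]
print('heads',np.degrees(np.arctan2(M[1,:2],M[0,:2])))
for o in(0,.002):
  for r,z in((.025,-.003),(.025,-.031)):
    A=np.array([proj(d,T+o*f+[r*np.cos(a),r*np.sin(a),z]) for a in np.linspace(0,6.28,200)]);print(o,z,A.min(0).round(1),A.max(0).round(1))
print('nose pred',proj(d,[.548,-.025,.089]),proj(d,[.547,-.0233,.089]))
g=cv2.cvtColor(d['image'],cv2.COLOR_RGB2GRAY)
print(g[190:330:4,256:384:4])
E
```

```text
t: 21.3
ee_pos: [0.4843, 0.1791, 0.1698]
orientation: [-0.0, 0.876, 0.482, -0.001]
force: [0.7, -0.5, -0.9]
grip_width: 0.0103
grip_force: 59.1
t: 21.8
ee_pos: [0.5203, 0.0595, 0.1697]
orientation: [-0.001, 0.876, 0.482, -0.001]
force: [-1.2, 0.7, -1.1]
grip_width: 0.0107
grip_force: 59.1
21.8 [0.52030809 0.05946759 0.1696874 ] [-1.22965115  0.72014054 -1.13516753] 0.010696492015424964
heads [ 57.65733419 -32.34273279]
0 -0.003 [269.4 212.7] [367.8 300.5]
0 -0.031 [276.7 195.2] [361.4 272.7]
0.002 -0.003 [269.2 208.8] [368.  297.3]
0.002 -0.031 [276.6 191.8] [361.6 269.8]
nose pred [406.36190525 274.457417  ] [404.23661164 273.45635425]
[[102 141 147 ... 156 141 138]
 [131 135 139 ... 147 141 141]
 [134 132 133 ... 119  66  67]
 ...
 [ 26  28  23 ...  22  24  27]
 [ 32  27  24 ...  17  22  24]
 [ 18  16  23 ...  17  24  16]]
```

```bash
python3 - <<'E'
from h import *
import sys
np.set_printoptions(linewidth=300,threshold=sys.maxsize)
d=dict(np.load('p.npz'));g=cv2.cvtColor(d['image'],cv2.COLOR_RGB2GRAY)
print('col300/340 rows186..',[(r,int(g[r,297:304].mean()),int(g[r,318:325].mean()),int(g[r,337:344].mean())) for r in range(186,250,2)])
print('row225',g[225,266:300:2],g[225,346:384:2]);print('row240',g[240,260:300:2],g[240,346:390:2])
print(g[252:296:2,384:430:2])
E
```

```text
col300/340 rows186.. [(186, 153, 152, 152), (188, 152, 152, 154), (190, 153, 152, 153), (192, 153, 151, 153), (194, 153, 152, 153), (196, 153, 150, 153), (198, 153, 73, 152), (200, 153, 69, 142), (202, 126, 69, 92), (204, 81, 69, 61), (206, 63, 68, 63), (208, 64, 68, 61), (210, 62, 66, 61), (212, 63, 65, 62), (214, 62, 71, 61), (216, 63, 80, 61), (218, 69, 75, 71), (220, 76, 75, 76), (222, 82, 75, 75), (224, 79, 72, 74), (226, 74, 62, 75), (228, 73, 62, 73), (230, 73, 62, 74), (232, 71, 61, 74), (234, 71, 62, 70), (236, 71, 61, 68), (238, 71, 60, 64), (240, 72, 59, 62), (242, 71, 62, 59), (244, 71, 84, 60), (246, 69, 76, 65), (248, 83, 69, 75)]
row225 [108 109 140 145 107  84  81 100  64  63  61  69  84  86  87  80  84] [ 76  75  73  72  57  48  44  44  67  93 114 155 151  67  37 123 156 153 140]
row240 [118 120 119 121 118 119 120 105  88  85  88  84  84  87  84  83  84  72  69  73] [ 71  69  72  69  68  71  70  72  74  75  85 154 152 133  85  98  82  80  87  83  87  91]
[[118 100  41  74  90  92  88  92  90  90  91  87  81  51  79  40  74 119 122 123 110 110 131]
 [112  42  45  56 
[... 1277 characters left out ...]
3 110 111 109 107 106 143 136 134]
 [107 111 108 108 106 101  86  85  85  86  86  95 103 109 109 109 108 111  98  90 109 127 107]
 [107 108 105 109 109 107 110 110 107 108 109 110 107 107 110 109 102  88  87  89  74  87 107]
 [108 109 106 108 109 110 110 108 109 106 107 106 109 107 110 107 100  87  77  53  53 107 111]
 [136 108 109 107 112 109 106 108 106 107 102 108 105 107 100  87  86  62  53  51  57  86 110]
 [152 110 107 107 108 109 106 107 110 108 110 108 100  88  87  81  49  51  52  53  56 109 140]
 [153 129 106 108 109 107 102 104 107 106 101  87  89  86  67  50  50  53  52  54  57 153 149]
 [151 106 109 106 107 109 106 107 105 106  96  88  82  54  54  50  52  57  55  76 128 146  85]]
```

```bash
python3 - <<'E'
from h import *
d=dict(np.load('p.npz'))
print(plane(d,(404.8,272.5),.087))
C=[plane(d,p,.08) for p in((394.5,262),(413,262),(394.5,278))];print(C,(C[1]+C[2])/2)
for a,b in((0,1),(0,2)): v=C[b]-C[a];print(np.linalg.norm(v),np.degrees(np.arctan2(v[1],v[0]))%90)
E
```

```text
[ 0.54762734 -0.0241053   0.087     ]
[array([ 0.54455904, -0.01567709,  0.08      ]), array([ 0.55725355, -0.02369331,  0.08      ]), array([ 0.53749206, -0.02883009,  0.08      ])] [ 0.5473728 -0.0262617  0.08     ]
0.01501366880397483 57.728771959979575
0.01493130242341413 61.751272650965475
```

```bash
python3 -m pendant '{"dr":[[0,0,0],[0,0,0],[0,0,0],[0,0,0],[0,0,0],[0,0,0],[0,0,0],[0,0,0]],"xyz":[[1.3,-4,0],[1.3,-4,0],[0,-0.3,0],[0,0,-2],[0,0,-2],[0,0,0],[0,0,0],[0,0,0]],"jaw":[0,0,0,0,0,0,0,0]}'

```

```text
t: 22.65
ee_pos: [0.5474, -0.0221, 0.1318]
orientation: [0.0, 0.875, 0.484, 0.001]
force: [-0.7, 0.2, -0.7]
grip_width: 0.0106
grip_force: 59.1
```

```bash
python3 -m pendant '{"dr":[[0,0,0],[0,0,0],[0,0,0],[0,0,0]],"xyz":[[-0.05,-0.1,-0.5],[0,0,-0.6],[0,0,-0.2],[0,0,0]],"jaw":[0,0,0,0]}'
python3 -m pendant '{"dr":[[0,0,0],[0,0,0],[0,0,0]],"xyz":[[0,0,-0.2],[0,0,-0.2],[0,0,0]],"jaw":[0,0,0]}'
python3 -m pendant '{"dr":[[0,0,0],[0,0,0],[0,0,0]],"xyz":[[0,0,-0.15],[0,0,-0.1],[0,0,0]],"jaw":[0,0,0]}'

```

```text
t: 23.05
ee_pos: [0.546, -0.0238, 0.1173]
orientation: [-0.0, 0.876, 0.483, -0.0]
force: [0.5, 0.6, -1.3]
grip_width: 0.0103
grip_force: 59.1
t: 23.35
ee_pos: [0.5462, -0.0238, 0.1135]
orientation: [-0.0, 0.875, 0.483, -0.0]
force: [0.1, 0.3, -0.6]
grip_width: 0.0107
grip_force: 59.1
t: 23.65
ee_pos: [0.5463, -0.0238, 0.1111]
orientation: [-0.0, 0.875, 0.483, -0.0]
force: [-0.4, 0.1, -1.3]
grip_width: 0.0105
grip_force: 59.1
```

```bash
python3 -m pendant '{"dr":[[0,0,0],[0,0,0],[0,0,0]],"xyz":[[0,0,-0.1],[0,0,-0.1],[0,0,0]],"jaw":[0,0,0]}'
python3 -m pendant '{"dr":[[0,0,0],[0,0,0],[0,0,0]],"xyz":[[0,0,-0.1],[0,0,0],[0,0,0]],"jaw":[0,0,0]}'

```

```text
t: 23.95
ee_pos: [0.5463, -0.0238, 0.1091]
orientation: [-0.0, 0.875, 0.483, -0.0]
force: [0.1, -0.4, -1.0]
grip_width: 0.0104
grip_force: 59.1
t: 24.25
ee_pos: [0.5464, -0.0238, 0.1083]
orientation: [-0.0, 0.875, 0.483, -0.0]
force: [0.4, -0.4, -0.5]
grip_width: 0.0109
grip_force: 59.1
```

```bash
python3 -m pendant '{"dr":[[0,0,0],[0,0,0],[0,0,0],[0,0,0]],"xyz":[[0,0,-0.1],[0,0,-0.1],[0,0,-0.1],[0,0,0]],"jaw":[0,0,0,0]}'
python3 -m pendant '{"dr":[[0,0,0],[0,0,0],[0,0,0],[0,0,0]],"xyz":[[0,0,-0.1],[0,0,-0.1],[0,0,-0.1],[0,0,0]],"jaw":[0,0,0,0]}'

```

```text
t: 24.65
ee_pos: [0.5462, -0.0238, 0.1051]
orientation: [-0.0, 0.875, 0.483, -0.0]
force: [0.1, 0.2, -0.1]
grip_width: 0.0105
grip_force: 59.1
t: 25.05
ee_pos: [0.5462, -0.0238, 0.1021]
orientation: [-0.0, 0.875, 0.483, -0.0]
force: [-0.3, 0.8, -0.4]
grip_width: 0.0108
grip_force: 59.1
```

Without any contact force the cap is well below the riding height of 111 mm, so the socket is on the square. I go down to contact with the spacer, expected near 100 mm.

```bash
python3 -m pendant '{"dr":[[0,0,0],[0,0,0],[0,0,0]],"xyz":[[0,0,-0.1],[0,0,-0.05],[0,0,0]],"jaw":[0,0,0]}'
python3 -m pendant '{"dr":[[0,0,0],[0,0,0]],"xyz":[[0,0,-0.05],[0,0,0]],"jaw":[0,0]}'
python3 -m pendant '{"dr":[[0,0,0],[0,0,0]],"xyz":[[0,0,-0.05],[0,0,0]],"jaw":[0,0]}'

```

```text
t: 25.35
ee_pos: [0.5463, -0.0238, 0.1007]
orientation: [-0.0, 0.875, 0.483, -0.0]
force: [0.5, -0.2, -0.4]
grip_width: 0.0106
grip_force: 59.1
t: 25.55
ee_pos: [0.5464, -0.0239, 0.1002]
orientation: [-0.0, 0.875, 0.483, -0.0]
force: [-0.3, 0.2, -0.8]
grip_width: 0.0104
grip_force: 59.1
t: 25.75
ee_pos: [0.5465, -0.0239, 0.1]
orientation: [0.0, 0.875, 0.483, 0.0]
force: [-2.1, 0.4, 1.3]
grip_width: 0.0106
grip_force: 59.3
```

Contact came exactly at the seated height. I release and back off.

```bash
python3 -m pendant '{"dr":[[0,0,0],[0,0,0],[0,0,0],[0,0,0],[0,0,0],[0,0,0],[0,0,0],[0,0,0]],"xyz":[[0,0,0],[0,0,0],[0,0,0],[0,0,0],[0,0,1],[0,0,4],[0,0,4],[0,0,4]],"jaw":[0.2,0.4,0.6,0.6,0.6,0.6,0.8,1]}'
python3 -m pendant '{"dr":[[0,0,0],[0,0,0],[0,0,0]],"xyz":[[0,0,0],[0,0,0],[0,0,0]],"jaw":[1,1,1]}'
python3 - <<'E'
from bench import arm
from h import *
from scipy.spatial.transform import Rotation as R
np.set_printoptions(linewidth=250)
s=arm.read_state();T=s['ee_pos'];print(s['t'],T)
d=arm.get_image('wrist');np.savez('q.npz',**d);cv2.imwrite('pics/q.png',d['image'][:,:,::-1])
e=arm.get_image('scene');np.savez('q2.npz',**e)
u=np.array([.845,-.535,0]);f=np.array([.535,.845,0]);c=np.array([.5475,-.0248,0])
for h0 in(0,.011):
    z=.069+h0
    print(h0,'body top rim wrist',[v(0).round(1) for v in (lambda A:(A.min,A.max))(np.array([proj(d,c+[.025*np.cos(a),.025*np.sin(a),z+.028]) for a in np.linspace(0,6.28,99)]))],
     'wing ends wrist',[proj(d,c+k*.02*f+[0,0,z+.05]).round(1) for k in(1,-1)],'scene wing ends',[proj(e,c+k*.02*f+[0,0,z+.05]).round(1) for k in(1,-1)],'scene body bottom',proj(e,c+[0,0,z]).round(1))
p=proj(d,c+[0,0,.1]).astype(int);g=cv2.cvtColor(d['image'],cv2.COLOR_RGB2GRAY);print(p);print(g[p[1]-54:p[1]+54:4,p[0]-56:p[0]+60:4])
g=cv2.cvtColor(e['image'],cv2.COLOR_RGB2GRAY);print(g[158:212:2,326:372:2])
E
```

```text
t: 26.55
ee_pos: [0.5462, -0.0238, 0.2319]
orientation: [0.0, 0.875, 0.483, 0.0]
force: [1.1, -0.0, 0.0]
grip_width: 0.0782
grip_force: 0.0
t: 26.85
ee_pos: [0.5456, -0.0236, 0.2289]
orientation: [-0.001, 0.875, 0.483, -0.001]
force: [0.0, -0.2, -1.2]
grip_width: 0.0857
grip_force: 0.0
26.85 [ 0.54564895 -0.02364936  0.22891804]
0 body top rim wrist [array([294.2, 159.8]), array([350.6, 214. ])] wing ends wrist [array([322.5, 171.4]), array([322.3, 217.8])] scene wing ends [array([349.2, 175.5]), array([349.8, 167.2])] scene body bottom [348.5 186.9]
0.011 body top rim wrist [array([293.2, 162.4]), array([351.7, 218.4])] wing ends wrist [array([322.6, 174.7]), array([322.4, 222.8])] scene wing ends [array([349.4, 171.9]), array([350. , 163.6])] scene body bottom [348.7 183.5]
[322 188]
[[143 141 145 143 146 145 143 144 143 130 127  72  77  82  80  82  80  72 128 130 133 130 133 135 135 136 146 147 146]
 [144 143 144 143 142 142 144 145 140  84  73  72  82  94  86  93  86  81  68  60 131 131 134 132 136 145 145 150 147]
 [142 146 146 143 142 145 145 144  77  73  83  93 126 132 131 130
[... 4776 characters left out ...]
7 127 123 126 143 139 128 119 100]
 [143 143 142 134  98  85 115 116 102 103 116 122 127 123 117 130 121 113 139 143 141 133 124]
 [143 143 142 117  83  70 101 117 113 115 119 125 129 127 130 124 122  94 128 144 144 143 133]
 [143 143 143 130  70  61  81 104 115 102 119 120 126 118 133 124 112  83 110 143 144 144 143]
 [143 143 143 132  65  58  69  88 103 114 122 121 126 126 126 114  86  75 103 143 144 144 144]
 [143 143 143 129  77  58  65  71  80  92 105 114 113 104  91  83  75  72 106 144 144 144 144]
 [143 143 142 128  96  60  65  71  74  78  81  82  83  82  81  78  75  72 123 144 144 144 144]
 [143 144 142 129 121  83  65  69  73  76  78  79  80  79  78  77  73  93 139 144 144 144 145]]
```

The scene view puts the wing top at row 167.5. Seated predicts 167.2 and riding high 163.6, so the cap is home. I hand the job in.

```bash
python3 -c "
from bench import arm
print(arm.job_done())"
```

```text
the job is handed in; nothing more can be done
None
```

The pre-filter is back together on the spindle in the asked order (support, spacer, cap), with the cap fully home on the spacer and everything released; the cups, tumbler and scoop were left alone, and the job was handed in at about 27 s.

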